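# Spring probe on a mould insert

## Robot

A 6-joint arm with a two-finger parallel gripper is mounted at the origin on the work surface. World frame = base frame: x ahead of the robot, y to its left, z up, the work surface at z = 0. Lengths are in m, angles in rad, forces in N, time in s.
With the tool pointing down it reaches from about 0.35 to 0.85 m from the base axis. Payload 8.1 kg.
Tool frame: the origin (TCP) lies at the centre of the arm's flange, where the gripper is bolted on; the fingertips stand 186 mm ahead of it and the grasp point (between the pads) lies 167 mm ahead of it; z points along the fingers, y is the line along which they close (so a half turn about z gives the same grasp; the last joint's range is limited). The gripper opens to 93 mm and grips with 3 to 60 N. Pads are 15 mm wide; open, the fingers measure 128 mm over their backs; the gripper's body (75 mm by 188 mm) begins 65 mm behind the grasp point.
Start: joints at [1.133, 0.13, 1.488, -0, 1.523, -0.085], TCP at [0.207, 0.563, 0.405] pointing down, gripper open.
Joint ranges: [-2.96, 2.96], [-0.89, 2.26], [0.02, 2.5], [-1.34, 4.48], [0, 2.73], [-2.66, 2.66]. Speed limits (rad/s): [2.39, 2.39, 2.79, 3.14, 3.14, 3.14].

## Interface

Orientations are given as a rotation vector (axis times angle).
In Python, from plant import read_state, read_camera, camera_params, robot gives the robot as it stands.
- The arm moves only by the tool carry_out, never from a script. Its argument "targets" is a list of rows, each an object of numbers: "hand": the opening in per cent of the stroke, from 0 (shut) to 100 (fully open); "x", "y", "z": the shift along the tool's x, y, z in m; "ax", "ay", "az": the turn, a rotation vector about the tool's x, y, z in rad. In form: [{"hand": .., "x": .., "y": .., "z": .., "ax": .., "ay": .., "az": ..}, ...]. A call has 1 to 8 rows; each row is the pose to reach, as a shift and turn from the pose commanded when the call began, along the tool's axes at that moment; what a row does not reach only later rows make up. A row lasts 1/8 s, in which the tool goes at most 62.5 mm and 10.7 degrees, less where a joint would pass 70% of its speed; a pose out of reach is approached as far as the arm can. A call with a gripper value outside its range is refused whole. The fingers move at their own pace and stop on an object; "newtons" is the grip in N (left out, the last holds). Time passes only in rows, so rows that repeat a pose let the fingers close. It gives the time, the measured TCP pose, the force, the opening and the grip force at its end, in the units of the state.
- read_state(): the state, without advancing time (a new reading comes with each control period).
- read_camera(name): name is "side" or "top" or "wrist"; returns (picture, depth): 384x512x3 uint8, blue, green, red; 384x512 float32, m along the optical axis (not along the pixel's ray), 0 where there is no reading.
- camera_params(name): a dict with "fx", "fy", "cx", "cy" (pixels), "position" and "rotation" of the camera in the world. Camera axes: x right, y up, looking along -z (the intrinsics and any distortion apply to the point x, -y, -z); pixel columns grow to the right and rows downward; lengths in m; the calibration is good to about 2 mm. A picture is of the moment at which its call begins: read the wrist's pose just before it. camera_params takes no time and is no camera call; for the wrist camera it gives the pose at the moment of the call.
- robot.close_job(): hands the job in; it is judged then, once.
The state is a dict: "t": time; "q": joint angles; "dq": joint speeds; "joint_torque": joint torques, N m; "tool_pos": TCP position; "orientation": TCP orientation; "force": force on the tool from outside, world axes, zero at the start; "wrist_torque": the same for the moment, N m; "opening": finger opening in m; "gripper_force": force on a finger pad.
Only numpy, scipy, OpenCV 4.12 (cv2) and the standard library are available. Lean on these libraries where they do the work, as an engineer would, in place of code of your own. Each camera call takes 0.05 s, during which the arm holds its last target. There are 200 camera calls.

## Task

Turn the steel mould insert on its rotary table until the white index line points at the red pointer on the base. Then take the orange spring probe out of its stand and hold its tip on the blue spot of the insert's sloped face, with the probe square to that face and pressed gently until the spring plunger is about half way in, never fully in. Finish while still holding it there, and leave the jar, the spare insert and the screwdriver where they are.

Things in the scene. Friction and masses are not known exactly. Their poses are not given: they have to be found in the camera images.
- rotary: Fixed base of the rotary table: grey disc 120 mm across, 20 mm high, on the bench. Origin at the centre of its underside, on the turning axis (z up). On its -x side, 59 to 77 mm from the axis and up to 35 mm high, stands the red pointer, 7 mm wide.
- turn (a joint): Angle in rad of the rotor on its base about the vertical axis, counter-clockwise from above positive; 0 when the white line meets the red pointer, range -0.5 to 1.7. Turns stiffly (0.06 N m of friction) and stays where left. The rotor is a dark steel disc 110 mm across, its top 35 mm above the bench.
- index (a point): Outer end, at the rotor's rim, of the white index line on the rotor's top, 55 mm from the turning axis, 35 mm above the bench. Its x axis points from here to the turning axis, z up.
- insert (a point): Centre of the underside of the steel insert, on the turning axis, 35 mm above the bench; x along the insert, away from the white line. The insert is 50 mm long (x) and 44 mm wide (y); its upright sides (y) are free to grip. Top: 63 mm above the bench at the line's end, rising at 20 degrees over 34 mm to a flat land at 75 mm. Clamps at both x ends, 30 mm wide, reach 47 mm above the bench.
- spot: Blue disc 10 mm across in the middle of the insert's sloped face, 8 mm from the turning axis on the side of the white line, 69 mm above the bench. Origin on the face; z is the outward normal of the sloped face (20 degrees from vertical, leaning to the white line), x points up the slope, y along the insert's width; it turns with the rotor.
- stand: Fixed stand, 80 mm square foot, with a black top plate 70 mm square whose top is 60 mm above the bench and whose 20 mm hole takes the probe. Origin at the centre of its underside.
- probe: Orange spring probe, loose, about 0.13 kg, tip down in the stand. Origin on its axis under the black collar (32 mm square, 6 mm high, resting on the stand); z along the axis away from the tip. Handle 22 mm square (sides along x, y) from 6 to 64 mm above the origin, black cap to 70 mm; steel barrel 16 mm in diameter to 30 mm below; then the plunger, its red ball end 48 mm below when free.
- plunger (a joint): How far the probe's spring plunger is pushed in, m: 0 free, 0.010 fully in. Force is 0.6 N at the start of travel, 2.1 N at half way (0.005), 3.6 N fully in. A red ring on the plunger reaches the barrel's mouth at half way.
- probe_tip (a point): Lowest point of the red ball end (6 mm in diameter) of the plunger; it moves with the plunger.
- jar: Bystander: amber glass jar with black cap, 48 mm across, 45 mm high; origin at the centre of its underside. Not to be disturbed.
- spare: Bystander: spare steel insert 50 x 40 x 25 mm; origin at the centre of its underside. Not to be disturbed.
- driver: Bystander: screwdriver lying on the bench; origin at the bench below its middle. Not to be disturbed.
Mind the look-alikes: they are no part of the job. What is shaped like the probe but turquoise is not meant.

How it is judged:
By the outcome, as a careful person would: the job done as asked, in the order asked, and still so for the second after the job is handed in, while the arm keeps its last pose, push and grip.
It also fails if it takes over 64 s, if anything falls off the work surface, if the arm or the gripper's body presses on something with over 40 N, if the wrist force passes 120 N, or if a joint passes its speed limit or range.

## Working session

There is one attempt and no reset: what is moved stays moved. The work goes in short steps, Python scripts to look and compute and a tool call to move; the robot and the scene stay as the last step left them, time stands still between calls to the robot, and variables do not carry over. Pictures are saved under pics/ and viewed, at most 10 in all, crops included, and the job is handed in when it is done.

Besides the shell and the picture viewer there is one more tool, called after "Request:" as name([rows], argument=value, ...), one row to a line, values as JSON. carry_out: Moves the arm, as the interface text tells. Its arguments: {"type":"object","properties":{"targets":{"type":"array","items":{"type":"object","properties":{"hand":{"type":"number"},"x":{"type":"number"},"y":{"type":"number"},"z":{"type":"number"},"ax":{"type":"number"},"ay":{"type":"number"},"az":{"type":"number"}}}},"newtons":{"type":"number"}},"required":["targets"]}

```bash
ls; mkdir -p pics; python3 - <<'E'
from plant import *
import cv2,numpy as np
s=read_state();print({k:np.round(v,3) for k,v in s.items()})
a=[]
for n in("top","side"):
    p,d=read_camera(n);c=camera_params(n);print(n,c);cv2.imwrite(f"pics/{n}0.png",p);np.savez(f"{n}0.npz",p=p,d=d)
E
```

```text
pics
{'t': np.float64(0.0), 'q': array([ 1.133,  0.131,  1.489,  0.   ,  1.523, -0.085]), 'dq': array([ 0.002,  0.   ,  0.001,  0.001, -0.   , -0.001]), 'joint_torque': array([ 0.0000e+00, -5.5984e+01, -4.9177e+01,  7.7000e-02,  3.5000e-02,
       -0.0000e+00]), 'tool_pos': array([0.207, 0.563, 0.404]), 'orientation': array([-5.510e-01, -3.092e+00,  3.000e-03]), 'force': array([-0.054,  0.974,  0.258]), 'wrist_torque': array([-0.051,  0.042,  0.071]), 'gripper_force': np.float64(0.0), 'opening': np.float64(0.093)}
top {'fx': 433.68240566133403, 'fy': 433.68240566133403, 'cx': 259.72398531217436, 'cy': 187.69293365550328, 'position': array([ 5.68859024e-01, -5.91230596e-04,  1.36922906e+00]), 'rotation': array([ 0.06470458, -0.04630221, -1.59119815])}
side {'fx': 360.6758668712645, 'fy': 360.6758668712645, 'cx': 251.01448685008486, 'cy': 184.89071866322686, 'position': array([0.38985184, 0.56184732, 0.72349091]), 'rotation': array([ 0.22604286, -1.05079472, -2.55058686])}
```

View pics/top0.png

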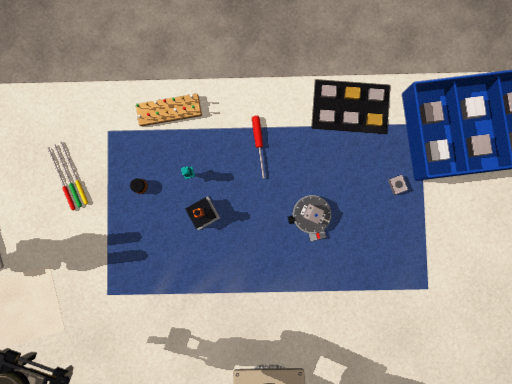

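View pics/side0.png

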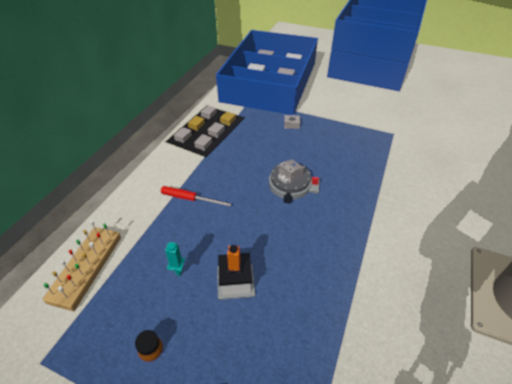

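The top view shows the stand at (203,213), the rotary at (312,215) with its red pointer near (317,237), the driver at (260,150), the jar at (139,186), the spare at (399,185) and the turquoise look-alike at (187,172). The side view agrees. I'll enlarge the rotary and stand next.

```bash
python3 - <<'E'
import cv2,numpy as np
t=np.load("top0.npz")['p'];s=np.load("side0.npz")['p']
z=lambda p,u,v,w:cv2.resize(p[v-w:v+w,u-w:u+w],(390,290*w*2//(w*2)),interpolation=cv2.INTER_CUBIC)
z=lambda p,u,v,w:cv2.resize(p[v-w*3//4:v+w*3//4,u-w:u+w],(396,296),interpolation=cv2.INTER_CUBIC)
cv2.imwrite("pics/c1.png",np.vstack([np.hstack([z(t,312,215,40),z(t,203,213,40)]),np.hstack([z(s,292,180,40),z(s,235,265,48)])]))
E
```

```text
(no output)
```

View pics/c1.png

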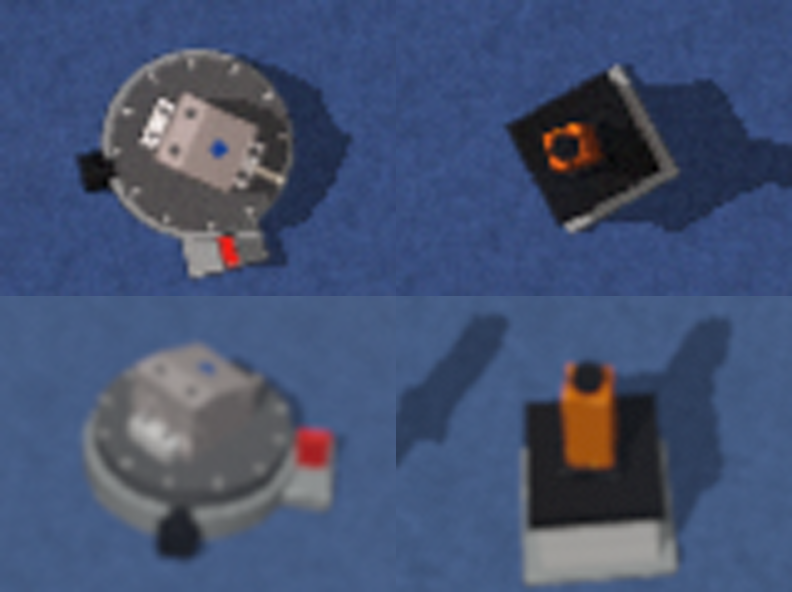

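The crop shows the white line at about (268,176), lower right of the disc, and the red pointer at (228,248). The rotor therefore has to turn clockwise by about 50°. The orange probe stands upright in the plate. Next I'll measure these.

```bash
cat > h.py <<'E'
from plant import *
import cv2,numpy as np
from scipy.spatial.transform import Rotation as R
def ray(c,uv):
    uv=np.atleast_2d(uv).astype(float)
    d=np.c_[(uv[:,0]-c['cx'])/c['fx'],-(uv[:,1]-c['cy'])/c['fy'],-np.ones(len(uv))]
    return R.from_rotvec(c['rotation']).apply(d)
def plane(c,uv,z):
    d=ray(c,uv);p=c['position'];return p+d*((z-p[2])/d[:,2])[:,None]
def depthpts(c,uv,d):
    r=ray(c,uv);uv=np.atleast_2d(uv).astype(int);return c['position']+r*d[uv[:,1],uv[:,0]][:,None]
def blobs(m,amin=8):
    n,l,st,ce=cv2.connectedComponentsWithStats(m.astype(np.uint8));return sorted([(st[i,4],ce[i],l==i) for i in range(1,n) if st[i,4]>=amin],key=lambda b:-b[0])
def masks(p):
    h=cv2.cvtColor(p,cv2.COLOR_BGR2HSV).astype(int);H,S,V=h[...,0],h[...,1],h[...,2]
    return dict(red=((H<5)|(H>174))&(S>170)&(V>90),orange=(H>=6)&(H<16)&(S>180)&(V>90),blue=(H>100)&(H<125)&(S>170)&(V>90),dark=(V<50),white=(S<40)&(V>190))
E
python3 - <<'E'
from h import *
for n,(ru,rv),(su,sv) in(("top",(312,215),(203,213)),("side",(292,180),(235,265))):
    z=np.load(n+"0.npz");p,d=z['p'],z['d'];c=camera_params(n);m=masks(p)
    def near(k,u,v,w=45):
        a=m[k].copy();b=np.zeros_like(a);b[v-w:v+w,u-w:u+w]=1;return blobs(a&b,4)[:3]
    print(n)
    for k,zz,(u,v) in(("red",.035,(ru,rv)),("orange",.06,(su,sv)),("dark",.06,(su,sv)),("dark",.13,(su,sv))):
        for a,ce,mm in near(k,u,v): print(k,a,ce.round(1),plane(c,ce,zz)[0].round(4), 'depthpt',depthpts(c,ce,d)[0].round(4))
    # points from depth
    vv,uu=np.mgrid[0:384,0:512];P=depthpts(c,np.c_[uu.ravel(),vv.ravel()],d).reshape(384,512,3)
    np.save(n+"P.npy",P)
    C=plane(c,(ru,rv),.03)[0]; near_=np.hypot(*(P[...,:2]-C[:2]).transpose(2,0,1))<.09
    rot=near_&(abs(P[...,2]-.035)<.006); print('rotor top pts',rot.sum(), 'encl',cv2.minEnclosingCircle(P[rot][:,:2].astype(np.float32)))
    h=cv2.cvtColor(p,cv2.COLOR_BGR2HSV)
    bl=near_&(P[...,2]>.058)&(h[...,1]>120)&(h[...,0]>100)&(h[...,0]<130)
    for a,ce,mm in blobs(bl,3): print('blue',a,plane(c,ce,.069)[0].round(4),P[mm].mean(0).round(4))
    S=plane(c,(su,sv),.06)[0]; ns=np.hypot(*(P[...,:2]-S[:2]).transpose(2,0,1))<.09
    pl=ns&(abs(P[...,2]-.06)<.008);r=cv2.minAreaRect(P[pl][:,:2].astype(np.float32));print('plate',pl.sum(),r)
    pr=ns&(P[...,2]>.1);print('probe',pr.sum(),P[pr].min(0).round(4),P[pr].max(0).round(4)); print('captop',P[ns&(P[...,2]>.124)].mean(0))
E
```

```text
top
red 13 [317.6 235.1] [ 0.5143 -0.1598  0.035 ] depthpt [ 0.5143 -0.1597  0.0361]
orange 42 [197.3 212.2] [0.5913 0.2038 0.06  ] depthpt [0.5902 0.1937 0.125 ]
dark 429 [201.3 212.7] [0.5894 0.1916 0.06  ] depthpt [0.5885 0.1833 0.1166]
dark 18 [197.  212.3] [0.5909 0.2047 0.06  ] depthpt [0.5898 0.1945 0.125 ]
dark 6 [190.5 172.2] [0.7133 0.2232 0.06  ] depthpt [0.7098 0.2178 0.0918]
dark 429 [201.3 212.7] [0.5883 0.1813 0.13  ] depthpt [0.5885 0.1833 0.1166]
dark 18 [197.  212.3] [0.5898 0.1937 0.13  ] depthpt [0.5898 0.1945 0.125 ]
dark 6 [190.5 172.2] [0.7056 0.2112 0.13  ] depthpt [0.7098 0.2178 0.0918]
rotor top pts 687 encl ((0.5694742202758789, -0.14851014316082), 0.0654694065451622)
blue 6 [ 0.5759 -0.1523  0.069 ] [ 0.5759 -0.1524  0.0684]
plate 455 ((0.5906810760498047, 0.19618606567382812), (0.07083965837955475, 0.07069551944732666), 29.246828079223633)
probe 70 [0.5794 0.1826 0.1002] [0.6026 0.2094 0.1371]
captop [0.59036928 0.19570399 0.12816342]
side
red 29 [314.8 180.2] [ 0.5128 -0.1496  0.035 ] depthpt [ 0.5147 -0.1607  0.0242]
orange 228 [233.5 260.3] [0.5996 0.1821 0.06  ] depthpt [0.586  0.2066 0.1029]
dark 671 [235.2 271.2] [0.5851 0.2047 0.06  ] depthpt [0.5834 0.2077 0.0657]
dark 27 [233.1 248.5] [0.6135 0.1548 0.06  ] depthpt [0.5901 0.1973 0.1294]
dark 671 [235.2 271.2] [0.5645 0.2424 0.13  ] depthpt [0.5834 0.2077 0.0657]
dark 27 [233.1 248.5] [0.5899 0.1977 0.13  ] depthpt [0.5901 0.1973 0.1294]
rotor top pts 539 encl ((0.56947922706604, -0.1455184519290924), 0.06488655507564545)
plate 817 ((0.5901467800140381, 0.19585640728473663), (0.07001055777072906, 0.0725603699684143), 28.121545791625977)
probe 184 [0.5773 0.1827 0.1003] [0.6028 0.2096 0.1333]
captop [0.58924728 0.19700698 0.1285169 ]
```

Request:
carry_out([
  {"hand":100,"x":-0.05,"y":-0.03,"z":0,"az":0.18},
  {"hand":100,"x":-0.58,"y":-0.548,"z":0,"az":1.7},
  {"hand":100,"x":-0.58,"y":-0.548,"z":0,"az":1.7},
  {"hand":100,"x":-0.58,"y":-0.548,"z":0,"az":1.7},
  {"hand":100,"x":-0.58,"y":-0.548,"z":0,"az":1.7},
  {"hand":100,"x":-0.58,"y":-0.548,"z":0,"az":1.7},
  {"hand":100,"x":-0.58,"y":-0.548,"z":0,"az":1.7},
  {"hand":100,"x":-0.58,"y":-0.548,"z":0,"az":1.7},
])

```text
schema error: expected keys hand, x, y, z, ax, ay, az
```

Request:
carry_out([
  {"hand":100,"x":-0.05,"y":-0.03,"z":0,"ax":0,"ay":0,"az":0.18},
  {"hand":100,"x":-0.58,"y":-0.548,"z":0,"ax":0,"ay":0,"az":1.7},
  {"hand":100,"x":-0.58,"y":-0.548,"z":0,"ax":0,"ay":0,"az":1.7},
  {"hand":100,"x":-0.58,"y":-0.548,"z":0,"ax":0,"ay":0,"az":1.7},
  {"hand":100,"x":-0.58,"y":-0.548,"z":0,"ax":0,"ay":0,"az":1.7},
  {"hand":100,"x":-0.58,"y":-0.548,"z":0,"ax":0,"ay":0,"az":1.7},
  {"hand":100,"x":-0.58,"y":-0.548,"z":0,"ax":0,"ay":0,"az":1.7},
  {"hand":100,"x":-0.58,"y":-0.548,"z":0,"ax":0,"ay":0,"az":1.7},
])

```text
t: 1.1
tool_pos: [0.4321, 0.1206, 0.4046]
orientation: [2.51, 1.889, 0.0]
force: [1.3, 1.2, 0.8]
opening: 0.0932
gripper_force: 0.0
```

```bash
cat >> h.py <<'E'
def goto(pos,Rw):
    """shift/turn in tool axes to world TCP pos, rotation"""
    s=read_state();r=R.from_rotvec(s['orientation'])
    return dict(t=s['t'],shift=r.inv().apply(np.array(pos)-s['tool_pos']).round(4),turn=(r.inv()*Rw).as_rotvec().round(4),q=s['q'].round(2))
def down(yaw_y,tilt=0,head=0):
    """tool down with tool y at heading yaw_y (rad)"""
    y=np.array([np.cos(yaw_y),np.sin(yaw_y),0]);z=np.array([0,0,-1.]);return R.from_matrix(np.c_[np.cross(y,z),y,z])
E
python3 - <<'E'
from h import *
print(goto([.56,-.15,.40],down(np.radians(-27))))
E
```

```text
{'t': 1.1, 'shift': array([-0.2246,  0.1978,  0.0046]), 'turn': array([ 1.000e-04, -2.000e-04,  1.906e-01]), 'q': array([ 0.16, -0.29,  1.89,  0.  ,  1.55,  0.44])}
```

Request:
carry_out([
  {"hand":100,"x":-0.225,"y":0.198,"z":0.005,"ax":0,"ay":0,"az":0.19},
  {"hand":100,"x":-0.225,"y":0.198,"z":0.005,"ax":0,"ay":0,"az":0.19},
  {"hand":100,"x":-0.225,"y":0.198,"z":0.005,"ax":0,"ay":0,"az":0.19},
  {"hand":100,"x":-0.225,"y":0.198,"z":0.005,"ax":0,"ay":0,"az":0.19},
  {"hand":100,"x":-0.225,"y":0.198,"z":0.005,"ax":0,"ay":0,"az":0.19},
  {"hand":100,"x":-0.225,"y":0.198,"z":0.005,"ax":0,"ay":0,"az":0.19},
  {"hand":100,"x":-0.225,"y":0.198,"z":0.005,"ax":0,"ay":0,"az":0.19},
])

```text
t: 1.98
tool_pos: [0.5612, -0.1476, 0.399]
orientation: [-2.672, -1.649, 0.001]
force: [0.2, 0.2, 0.6]
opening: 0.0927
gripper_force: 0.0
```

```bash
python3 - <<'E'
from h import *
s=read_state();print(s['tool_pos'],R.from_rotvec(s['orientation']).as_matrix().round(3),s['q'].round(2))
c=camera_params('wrist');p,d=read_camera('wrist');print(c);cv2.imwrite("pics/w1.png",p);np.savez("w1.npz",p=p,d=d,**c)
E
```

```text
[ 0.56117484 -0.1475932   0.39903391] [[ 0.448  0.894 -0.001]
 [ 0.894 -0.448  0.001]
 [ 0.    -0.002 -1.   ]] [-0.35  0.08  1.55  0.    1.51  0.12]
{'fx': 265.51333189928465, 'fy': 265.51333189928465, 'cx': 254.76978493224607, 'cy': 189.90535195745386, 'position': array([ 0.59248449, -0.0852193 ,  0.37863794]), 'rotation': array([-0.24809217,  0.06035325, -0.46184127])}
```

View pics/w1.png

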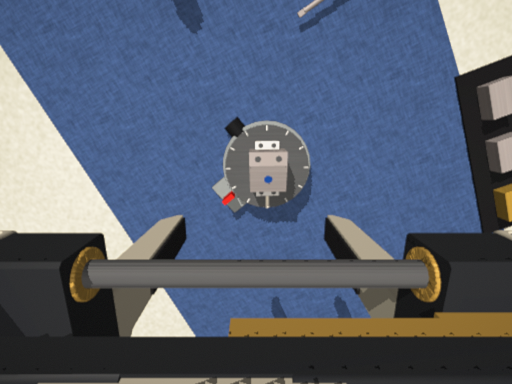

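The wrist view shows the rotor at about (267,165), the blue spot at (268,180), the white line at (267,201) below the insert, and the red pointer at (228,198).

```bash
cat > rot.py <<'E'
from h import *
def analyse(p,d,c,C0,rad=.085):
    vv,uu=np.mgrid[0:384,0:512];uv=np.c_[uu.ravel(),vv.ravel()]
    P=depthpts(c,uv,d).reshape(384,512,3);m=masks(p);o={}
    near=np.hypot(P[...,0]-C0[0],P[...,1]-C0[1])<rad
    b=blobs(m['blue']&near&(P[...,2]>.055)&(P[...,2]<.085),3);o['spot']=plane(c,b[0][1],.069)[0]; o['spotd']=P[b[0][2]].mean(0)
    b=blobs(m['red']&near&(P[...,2]>.02),3);red=b[0][2];o['red']=plane(c,np.c_[uu[red],vv[red]],.035)[:,:2].mean(0);o['redd']=P[red].mean(0)
    ins=near&(P[...,2]>.052)&(P[...,2]<.09)
    r=cv2.minAreaRect(P[ins][:,:2].astype(np.float32));o['ins']=r
    # base+rotor: circle fit on rotor outline at z .035 (points above .03, largest blob w/o pointer)
    base=near&(P[...,2]>.012); pts=P[base]
    o['P']=P;o['near']=near
    return o
E
python3 - <<'E'
from rot import *
z=np.load("w1.npz");c={k:z[k] for k in('fx','fy','cx','cy','position','rotation')};p,d=z['p'],z['d']
o=analyse(p,d,c,(.565,-.148))
for k in('spot','spotd','red','redd','ins'):print(k,o[k])
P=o['P']
w=cv2.cvtColor(p,cv2.COLOR_BGR2HSV)
# circle: brightness edge between base and mat: mat saturated
base=((w[...,1]<70)&o['near']).astype(np.uint8)
# base rim outline at z=.02
cs,_=cv2.findContours(base,cv2.RETR_EXTERNAL,cv2.CHAIN_APPROX_NONE);k=max(cs,key=cv2.contourArea)[:,0]
q=plane(c,k,.02)[:,:2]
# robust circle fit radius .060
from scipy.optimize import least_squares
f=lambda x:np.hypot(q[:,0]-x[0],q[:,1]-x[1])-x[2]
s=least_squares(f,[.565,-.148,.06],loss='cauchy',f_scale=.001);print('base circle',s.x)
# rotor top ticks / line : white px at rotor level
wl=(w[...,1]<60)&(w[...,2]>170)&o['near']&(P[...,2]<.05)&(P[...,2]>.03)
for a,ce,mm in blobs(wl,3):print(a,ce.round(1),plane(c,ce,.035)[0].round(4))
x=np.r_[195:340];print(p[200,255:280].sum(1)//3)
cv2.imwrite("pics/w1c.png",cv2.resize(p[105:225,200:330],(780,720)[::1] if 0 else (650,600),interpolation=cv2.INTER_CUBIC))
E
```

```text
spot [ 0.57618956 -0.15154488  0.069     ]
spotd [ 0.57618873 -0.15154706  0.06901422]
red [ 0.51512899 -0.15820319]
redd [ 0.51468232 -0.15863288  0.03291824]
ins ((0.5794586539268494, -0.14373335242271423), (0.050347521901130676, 0.0439378060400486), 64.4141616821289)
base circle [ 0.48296762 -0.38926017  0.20467496]
178 [266.1 144.7] [ 0.592  -0.1175  0.035 ]
53 [266.8 196.4] [ 0.5626 -0.1798  0.035 ]
10 [266.4 127.5] [ 0.6017 -0.0984  0.035 ]
8 [246.1 133. ] [ 0.5757 -0.093   0.035 ]
8 [231.5 148. ] [ 0.5504 -0.1013  0.035 ]
8 [300.5 147.5] [ 0.6298 -0.1404  0.035 ]
8 [233.5 187. ] [ 0.5286 -0.1481  0.035 ]
7 [286.7 132.3] [ 0.6221 -0.1152  0.035 ]
7 [305.7 166.6] [ 0.6258 -0.1661  0.035 ]
7 [227.7 168.4] [ 0.5335 -0.1226  0.035 ]
7 [247.7 200.3] [ 0.5372 -0.1731  0.035 ]
6 [300.  185.8] [ 0.6085 -0.1864  0.035 ]
6 [257.3 193.5] [ 0.553  -0.1704  0.035 ]
5 [276.8 192.8] [ 0.5768 -0.1812  0.035 ]
[101  82  69  68  69  69  68  69  68  71 115 167 179 143  91  67  68  67
  69  68  68  68  68  68  67]
```

View pics/w1c.png

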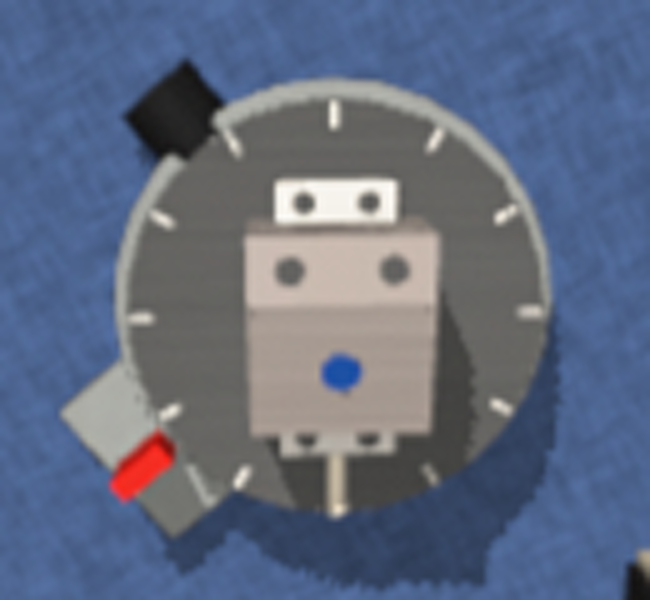

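```bash
python3 - <<'E'
from h import *
print(goto([.5795,-.1442,.229],down(np.radians(-25.8))))
E
```

```text
{'t': 2.025, 'shift': array([0.0107, 0.0153, 0.1704]), 'turn': array([-0.0009, -0.0002, -0.0138]), 'q': array([-0.34,  0.08,  1.55,  0.  ,  1.51,  0.12])}
```

Request:
carry_out([
  {"hand":100,"x":0.0107,"y":0.0153,"z":0.05,"ax":0,"ay":0,"az":-0.014},
  {"hand":100,"x":0.0107,"y":0.0153,"z":0.1,"ax":0,"ay":0,"az":-0.014},
  {"hand":100,"x":0.0107,"y":0.0153,"z":0.14,"ax":0,"ay":0,"az":-0.014},
  {"hand":100,"x":0.0107,"y":0.0153,"z":0.16,"ax":0,"ay":0,"az":-0.014},
  {"hand":100,"x":0.0107,"y":0.0153,"z":0.17,"ax":0,"ay":0,"az":-0.014},
  {"hand":100,"x":0.0107,"y":0.0153,"z":0.17,"ax":0,"ay":0,"az":-0.014},
])

```text
t: 2.78
tool_pos: [0.5802, -0.1448, 0.2306]
orientation: [2.661, 1.669, 0.001]
force: [-0.0, 0.4, -0.2]
opening: 0.093
gripper_force: 0.0
```

```bash
python3 - <<'E'
from h import *
print(goto([.5795,-.1442,.229],down(np.radians(-25.8))),read_state()['tool_pos'])
E
```

```text
{'t': 2.775, 'shift': array([ 0.0002, -0.0009,  0.0016]), 'turn': array([ 0.001 , -0.0002,  0.0002]), 'q': array([-0.33,  0.27,  1.66,  0.  ,  1.21,  0.12])} [ 0.58021537 -0.14477729  0.23056221]
```

Good; close on the insert.

Request:
carry_out([
  {"hand":30,"x":0,"y":0,"z":0.001,"ax":0,"ay":0,"az":0},
  {"hand":30,"x":0,"y":0,"z":0.001,"ax":0,"ay":0,"az":0},
  {"hand":30,"x":0,"y":0,"z":0.001,"ax":0,"ay":0,"az":0},
  {"hand":30,"x":0,"y":0,"z":0.001,"ax":0,"ay":0,"az":0},
  {"hand":30,"x":0,"y":0,"z":0.001,"ax":0,"ay":0,"az":0},
  {"hand":30,"x":0,"y":0,"z":0.001,"ax":0,"ay":0,"az":0},
], newtons=25)

```text
t: 3.52
tool_pos: [0.5795, -0.1448, 0.2287]
orientation: [-2.661, -1.669, 0.001]
force: [-3.1, 0.6, 3.0]
opening: 0.044
gripper_force: 25.0
```

Request:
carry_out([
  {"hand":30,"x":0,"y":0,"z":0,"ax":0,"ay":0,"az":0.12},
  {"hand":30,"x":0,"y":0,"z":0,"ax":0,"ay":0,"az":0.25},
  {"hand":30,"x":0,"y":0,"z":0,"ax":0,"ay":0,"az":0.38},
  {"hand":30,"x":0,"y":0,"z":0,"ax":0,"ay":0,"az":0.51},
  {"hand":30,"x":0,"y":0,"z":0,"ax":0,"ay":0,"az":0.64},
  {"hand":30,"x":0,"y":0,"z":0,"ax":0,"ay":0,"az":0.77},
  {"hand":30,"x":0,"y":0,"z":0,"ax":0,"ay":0,"az":0.87},
  {"hand":30,"x":0,"y":0,"z":0,"ax":0,"ay":0,"az":0.906},
])

```text
t: 4.53
tool_pos: [0.5796, -0.1449, 0.2287]
orientation: [-3.123, -0.334, 0.002]
force: [-4.8, 0.9, 4.4]
opening: 0.0438
gripper_force: 25.0
```

```bash
python3 - <<'E'
from h import *
s=read_state();y=R.from_rotvec(s['orientation']).as_matrix()[:,1];print(np.degrees(np.arctan2(y[1],y[0])),s['force'],s['wrist_torque'],s['opening'],s['tool_pos'])
p,d=read_camera('top');c=camera_params('top');np.savez("t2.npz",p=p,d=d,**c)
m=masks(p)['red'];m[:, :300]=0;m[:205]=0;print([(a,plane(c,ce,.035)[0].round(4)) for a,ce,_ in blobs(m,4)])
E
```

```text
-77.78905666721083 [-4.81959136  0.92609313  4.38442998] [0.46117209 0.88071262 0.12239159] 0.04384042693462219 [ 0.57956835 -0.1449032   0.22869202]
[(np.int32(13), array([ 0.5143, -0.1598,  0.035 ]))]
```

Request:
carry_out([
  {"hand":100,"x":0,"y":0,"z":0,"ax":0,"ay":0,"az":0},
  {"hand":100,"x":0,"y":0,"z":0,"ax":0,"ay":0,"az":0},
  {"hand":100,"x":0,"y":0,"z":-0.02,"ax":0,"ay":0,"az":0},
  {"hand":100,"x":0,"y":0,"z":-0.06,"ax":0,"ay":0,"az":0},
  {"hand":100,"x":0,"y":0,"z":-0.12,"ax":0,"ay":0,"az":0},
  {"hand":100,"x":0,"y":0,"z":-0.14,"ax":0,"ay":0,"az":0},
  {"hand":100,"x":0,"y":0,"z":-0.14,"ax":0,"ay":0,"az":0},
])

```text
t: 5.45
tool_pos: [0.5805, -0.1452, 0.3719]
orientation: [3.121, 0.336, 0.008]
force: [-0.5, 0.4, -0.6]
opening: 0.0927
gripper_force: 0.0
```

```bash
python3 - <<'E'
from rot import *
s=read_state();print(s['t'],s['tool_pos'],np.abs(s['dq']).max())
c=camera_params('wrist');p,d=read_camera('wrist');np.savez("w2.npz",p=p,d=d,**c)
o=analyse(p,d,c,(.579,-.144));P=o['P']
for k in('spot','spotd','red','redd','ins'):print(k,o[k])
w=cv2.cvtColor(p,cv2.COLOR_BGR2HSV)
wl=(w[...,1]<60)&(w[...,2]>150)&o['near']&(P[...,2]<.04)&(P[...,2]>.03)
C=np.array([.5795,-.1442])
for a,ce,mm in blobs(wl,3):
    q=plane(c,ce,.035)[0,:2];v=q-C;print(a,ce.round(1),q.round(4),np.hypot(*v).round(4),np.degrees(np.arctan2(v[1],v[0])).round(1))
v=o['red']-C;print('red ang',np.degrees(np.arctan2(v[1],v[0])),np.hypot(*v))
u,vv=np.array(blobs(masks(p)['red']&o['near'])[0][1]).astype(int);print(u,vv)
cv2.imwrite("pics/w2c.png",cv2.resize(p[vv-70:vv+50,u-40:u+90],(650,600),interpolation=cv2.INTER_CUBIC))
E
```

```text
5.45 [ 0.58050448 -0.14518104  0.37187426] 0.06643171563952308
spot [ 0.57180093 -0.1460751   0.069     ]
spotd [ 0.57180698 -0.14607278  0.06904231]
red [ 0.51500198 -0.15978839]
redd [ 0.51466169 -0.15986469  0.03417955]
ins ((0.5797967314720154, -0.14393430948257446), (0.05059709772467613, 0.04410034790635109), 12.262088775634766)
70 [254.  215.6] [ 0.5372 -0.1542] 0.0435 -166.7
18 [215.8 160.9] [ 0.5951 -0.0947] 0.0519 72.5
15 [290.4 161.1] [ 0.6139 -0.1821] 0.0512 -47.8
13 [274.8 145.6] [ 0.6278 -0.1596] 0.0507 -17.7
13 [274. 175.] [ 0.5933 -0.1668] 0.0265 -58.6
12 [253.5 139.5] [ 0.6294 -0.1335] 0.0511 12.1
12 [211.8 181.9] [ 0.5687 -0.0946] 0.0508 102.2
12 [218.1 201.8] [ 0.5454 -0.1066] 0.0508 132.2
11 [231.9 145.5] [ 0.6171 -0.1101] 0.0508 42.2
10 [233.5 216. ] [ 0.5311 -0.129 ] 0.0507 162.5
9 [273.7 216.1] [ 0.5418 -0.1786] 0.051 -137.7
red ang -166.41285885008875 0.0663550455082196
254 232
```

View pics/w2c.png

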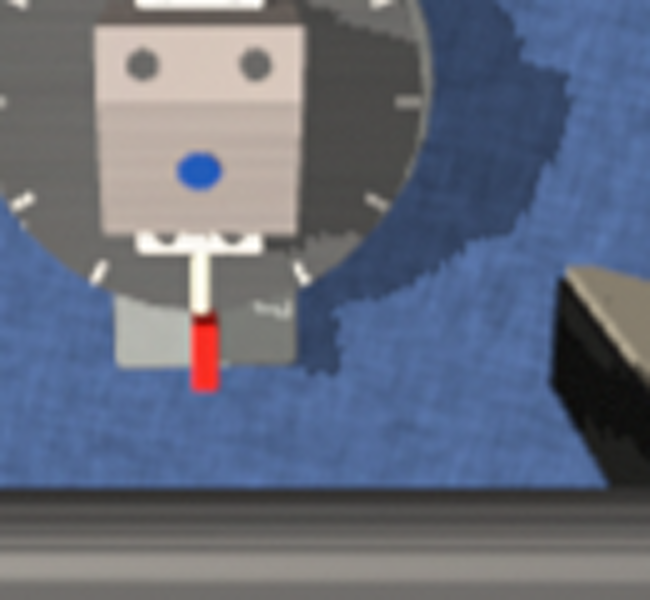

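The rotor line sits at crop x≈200 and the red bar at x≈205, about 1 px (roughly 1°) apart. I'll refine both with row profiles.

```bash
cat > prof.py <<'E'
from rot import *
import sys
z=np.load(sys.argv[1]);c={k:z[k] for k in('fx','fy','cx','cy','position','rotation')};p=z['p'].astype(float)
C=np.array([.5795,-.1443]);w=cv2.cvtColor(z['p'],cv2.COLOR_BGR2HSV)
def rep(n,a,u0,zz):
    for r,x in a:
        q=plane(c,(x,r),zz)[0,:2]-C;print(n,r,round(x,2),'ang',np.degrees(np.arctan2(q[1],q[0])).round(2)%360,'rad',np.hypot(*q).round(4))
b=blobs(masks(z['p'])['red'])
b=[k for k in b if np.hypot(*(plane(c,k[1],.035)[0,:2]-np.array([.515,-.159])))<.015][0];u,v=b[1]
u=int(round(u));v0=int(np.where(b[2].any(1))[0].min())
g=p[...,1];X=np.arange(u-6,u+7)
rep('line',[(r,float((X*np.clip(g[r,X]-np.median(g[r,X])-25,0,None)).sum()/np.clip(g[r,X]-np.median(g[r,X])-25,0,None).sum())) for r in range(v0-9,v0-1)],u,.035)
rd=np.clip(p[...,2]-p[...,1]-60,0,None)
rep('red',[(r,float((X*rd[r,X]).sum()/rd[r,X].sum())) for r in range(v0,v0+15) if rd[r,X].sum()>100],u,.035)
E
python3 prof.py w2.npz
```

```text
line 216 253.46 ang 192.21 rad 0.044
line 217 253.46 ang 192.2 rad 0.0453
line 218 253.46 ang 192.2 rad 0.0467
line 219 253.47 ang 192.22 rad 0.048
line 220 253.46 ang 192.21 rad 0.0494
line 221 253.46 ang 192.21 rad 0.0507
line 222 253.46 ang 192.21 rad 0.0521
line 223 253.43 ang 192.17 rad 0.0534
red 225 254.75 ang 193.89 rad 0.0562
red 226 254.49 ang 193.52 rad 0.0575
red 227 254.44 ang 193.43 rad 0.0589
red 228 254.49 ang 193.47 rad 0.0602
red 229 254.5 ang 193.45 rad 0.0616
red 230 254.49 ang 193.42 rad 0.063
red 231 254.49 ang 193.4 rad 0.0644
red 232 254.49 ang 193.37 rad 0.0657
red 233 254.49 ang 193.35 rad 0.0671
red 234 254.51 ang 193.35 rad 0.0685
red 235 254.51 ang 193.32 rad 0.0699
red 236 254.5 ang 193.3 rad 0.0713
red 237 254.51 ang 193.29 rad 0.0727
red 238 254.51 ang 193.28 rad 0.0741
red 239 254.52 ang 193.27 rad 0.0755
```

Request:
carry_out([
  {"hand":100,"x":0,"y":0,"z":0.05,"ax":0,"ay":0,"az":0},
  {"hand":100,"x":0,"y":0,"z":0.1,"ax":0,"ay":0,"az":0},
  {"hand":100,"x":0,"y":0,"z":0.13,"ax":0,"ay":0,"az":0},
  {"hand":100,"x":0,"y":0,"z":0.14,"ax":0,"ay":0,"az":0},
  {"hand":30,"x":0,"y":0,"z":0.14,"ax":0,"ay":0,"az":0},
  {"hand":30,"x":0,"y":0,"z":0.14,"ax":0,"ay":0,"az":0},
  {"hand":30,"x":0,"y":0,"z":0.14,"ax":0,"ay":0,"az":0},
  {"hand":30,"x":0,"y":0,"z":0.14,"ax":0,"ay":0,"az":0},
])

```text
t: 6.5
tool_pos: [0.5803, -0.1451, 0.2299]
orientation: [3.123, 0.336, 0.003]
force: [-0.3, 0.9, 0.6]
opening: 0.0578
gripper_force: 0.0
```

Request:
carry_out([
  {"hand":30,"x":0,"y":0,"z":0,"ax":0,"ay":0,"az":0},
  {"hand":30,"x":0,"y":0,"z":0,"ax":0,"ay":0,"az":-0.01},
  {"hand":30,"x":0,"y":0,"z":0,"ax":0,"ay":0,"az":-0.02},
  {"hand":30,"x":0,"y":0,"z":0,"ax":0,"ay":0,"az":-0.02},
  {"hand":100,"x":0,"y":0,"z":0,"ax":0,"ay":0,"az":-0.02},
  {"hand":100,"x":0,"y":0,"z":0,"ax":0,"ay":0,"az":-0.02},
  {"hand":100,"x":0,"y":0,"z":-0.03,"ax":0,"ay":0,"az":-0.02},
  {"hand":100,"x":0,"y":0,"z":-0.08,"ax":0,"ay":0,"az":-0.02},
])

```text
t: 7.5
tool_pos: [0.5788, -0.1448, 0.3068]
orientation: [-3.118, -0.367, 0.008]
force: [0.5, 0.2, 0.5]
opening: 0.0793
gripper_force: 0.0
```

Request:
carry_out([
  {"hand":100,"x":0,"y":0,"z":-0.05,"ax":0,"ay":0,"az":0},
  {"hand":100,"x":0,"y":0,"z":-0.06,"ax":0,"ay":0,"az":0},
  {"hand":100,"x":0,"y":0,"z":-0.06,"ax":0,"ay":0,"az":0},
])

```text
t: 7.88
tool_pos: [0.58, -0.1451, 0.3691]
orientation: [3.119, 0.367, 0.002]
force: [0.0, 0.4, -0.5]
opening: 0.0928
gripper_force: 0.0
```

```bash
python3 - <<'E'
from rot import *
c=camera_params('wrist');p,d=read_camera('wrist');np.savez("w3.npz",p=p,d=d,**c)
o=analyse(p,d,c,(.579,-.144));print(o['spot'],o['spotd'],o['ins'])
print(goto([.5905,.196,.42],down(np.radians(28.7))))
print(goto([.5905,.196,.42],down(np.radians(-61.3))))
E
python3 prof.py w3.npz | awk 'NR%3==0'
```

```text
[ 0.57156224 -0.14618841  0.069     ] [ 0.5715376  -0.14619535  0.06892724] ((0.5801323652267456, -0.14385657012462616), (0.050081126391887665, 0.04405422508716583), 13.287559509277344)
{'t': 7.925, 'shift': array([ 0.0897, -0.3292, -0.0525]), 'turn': array([-1.5000e-03,  3.0000e-04, -1.8375e+00]), 'q': array([-0.33,  0.14,  1.54, -0.  ,  1.46,  1.01])}
{'t': 7.925, 'shift': array([ 0.0897, -0.3292, -0.0525]), 'turn': array([-0.0007,  0.0011, -0.2667]), 'q': array([-0.33,  0.14,  1.54, -0.  ,  1.46,  1.01])}
line 218 254.19 ang 193.54 rad 0.0474
line 221 254.18 ang 193.52 rad 0.0514
red 225 254.29 ang 193.65 rad 0.0568
red 228 254.1 ang 193.4 rad 0.0608
red 231 254.13 ang 193.44 rad 0.0649
red 234 254.11 ang 193.41 rad 0.069
red 237 254.11 ang 193.42 rad 0.0732
```

Request:
carry_out([
  {"hand":100,"x":0.0,"y":-0.02,"z":-0.04,"ax":0,"ay":0,"az":0},
  {"hand":100,"x":0.09,"y":-0.329,"z":-0.052,"ax":0,"ay":0,"az":-0.267},
  {"hand":100,"x":0.09,"y":-0.329,"z":-0.052,"ax":0,"ay":0,"az":-0.267},
  {"hand":100,"x":0.09,"y":-0.329,"z":-0.052,"ax":0,"ay":0,"az":-0.267},
  {"hand":100,"x":0.09,"y":-0.329,"z":-0.052,"ax":0,"ay":0,"az":-0.267},
  {"hand":100,"x":0.09,"y":-0.329,"z":-0.052,"ax":0,"ay":0,"az":-0.267},
  {"hand":100,"x":0.09,"y":-0.329,"z":-0.052,"ax":0,"ay":0,"az":-0.267},
  {"hand":100,"x":0.09,"y":-0.329,"z":-0.052,"ax":0,"ay":0,"az":-0.267},
])

```text
t: 8.93
tool_pos: [0.5907, 0.1962, 0.4183]
orientation: [3.042, 0.781, -0.006]
force: [0.0, -0.8, -0.5]
opening: 0.0927
gripper_force: 0.0
```

Request:
carry_out([
  {"hand":100,"x":0,"y":0,"z":0,"ax":0,"ay":0,"az":0},
  {"hand":100,"x":0,"y":0,"z":0,"ax":0,"ay":0,"az":0},
])

```text
t: 9.18
tool_pos: [0.5912, 0.1943, 0.4204]
orientation: [3.044, 0.776, -0.001]
force: [0.0, 0.1, 0.1]
opening: 0.093
gripper_force: 0.0
```

```bash
python3 - <<'E'
from h import *
s=read_state();print(s['t'],s['tool_pos'],s['q'].round(2))
c=camera_params('wrist');p,d=read_camera('wrist');np.savez("w4.npz",p=p,d=d,**c);cv2.imwrite("pics/w4.png",p)
vv,uu=np.mgrid[0:384,0:512];P=depthpts(c,np.c_[uu.ravel(),vv.ravel()],d).reshape(384,512,3)
near=np.hypot(P[...,0]-.5905,P[...,1]-.196)<.06
t=near&(P[...,2]>.117)&(P[...,2]<.145);print('top',t.sum(),P[t].mean(0),cv2.minAreaRect(P[t][:,:2].astype(np.float32)))
m=near&(abs(P[...,2]-.06)<.004);print('plate',cv2.minAreaRect(P[m][:,:2].astype(np.float32)))
m=near&(P[...,2]>.07)&(P[...,2]<.14);print('handle',cv2.minAreaRect(P[m][:,:2].astype(np.float32)))
k=masks(p)['orange']&near;print('or',k.sum(),P[k].min(0),P[k].max(0))
E
```

```text
9.175 [0.59124253 0.19433831 0.42044334] [ 0.24  0.18  1.4  -0.    1.56  1.31]
top 423 [0.59149861 0.19713983 0.12626772] ((0.5901875495910645, 0.19651517271995544), (0.02202029339969158, 0.02198035456240177), 18.86149787902832)
plate ((0.5903894305229187, 0.1967300921678543), (0.06970693171024323, 0.07010312378406525), 28.47846221923828)
handle ((0.5902488827705383, 0.19654932618141174), (0.02222791314125061, 0.021973058581352234), 18.250226974487305)
or 398 [0.55927869 0.17222913 0.0582056 ] [0.60382928 0.21011299 0.13058999]
```

View pics/w4.png

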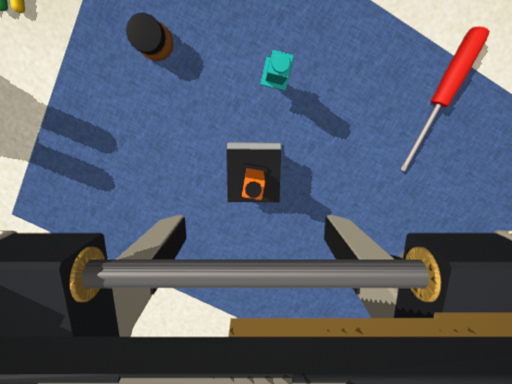

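The probe is at (254,182), turned about 18.5° while its plate is at 28.5°. The turquoise look-alike (278,68), jar and driver are well clear of the gripper.

```bash
python3 - <<'E'
from h import *
print(goto([.5902,.1965,.268],down(np.radians(-71.5))))
E
```

```text
{'t': 9.225, 'shift': array([ 0.    , -0.0023,  0.1527]), 'turn': array([2.000e-04, 1.000e-04, 1.764e-01]), 'q': array([ 0.24,  0.18,  1.4 , -0.  ,  1.56,  1.31])}
```

Request:
carry_out([
  {"hand":100,"x":0,"y":-0.001,"z":0,"ax":0,"ay":0,"az":0.17},
  {"hand":100,"x":0,"y":-0.001,"z":0.05,"ax":0,"ay":0,"az":0.176},
  {"hand":100,"x":0,"y":-0.001,"z":0.09,"ax":0,"ay":0,"az":0.176},
  {"hand":100,"x":0,"y":-0.001,"z":0.125,"ax":0,"ay":0,"az":0.176},
  {"hand":100,"x":0,"y":-0.001,"z":0.145,"ax":0,"ay":0,"az":0.176},
  {"hand":100,"x":0,"y":-0.001,"z":0.153,"ax":0,"ay":0,"az":0.176},
  {"hand":100,"x":0,"y":-0.001,"z":0.153,"ax":0,"ay":0,"az":0.176},
])

```text
t: 10.1
tool_pos: [0.5909, 0.1967, 0.2684]
orientation: [-3.1, -0.508, -0.001]
force: [1.2, -0.3, 1.0]
opening: 0.0932
gripper_force: 0.0
```

```bash
python3 - <<'E'
from h import *
print(goto([.5902,.1965,.268],down(np.radians(-71.5))))
E
```

```text
{'t': 10.1, 'shift': array([-0.0007, -0.0001,  0.0004]), 'turn': array([ 0.0001, -0.0007,  0.0022]), 'q': array([ 0.24,  0.29,  1.56, -0.  ,  1.29,  1.48])}
```

Request:
carry_out([
  {"hand":5,"x":0,"y":0,"z":0,"ax":0,"ay":0,"az":0},
  {"hand":5,"x":0,"y":0,"z":0,"ax":0,"ay":0,"az":0},
  {"hand":5,"x":0,"y":0,"z":0,"ax":0,"ay":0,"az":0},
  {"hand":5,"x":0,"y":0,"z":0,"ax":0,"ay":0,"az":0},
  {"hand":5,"x":0,"y":0,"z":0,"ax":0,"ay":0,"az":0},
  {"hand":5,"x":0,"y":0,"z":0,"ax":0,"ay":0,"az":0},
  {"hand":5,"x":0,"y":0,"z":0,"ax":0,"ay":0,"az":0},
  {"hand":5,"x":0,"y":0,"z":0,"ax":0,"ay":0,"az":0},
], newtons=30)

```text
t: 11.1
tool_pos: [0.5906, 0.1968, 0.2677]
orientation: [3.1, 0.509, -0.0]
force: [-0.0, -0.4, -0.4]
opening: 0.0216
gripper_force: 30.0
```

Request:
carry_out([
  {"hand":5,"x":0,"y":0,"z":0,"ax":0,"ay":0,"az":0},
  {"hand":5,"x":0,"y":0,"z":-0.005,"ax":0,"ay":0,"az":0},
  {"hand":5,"x":0,"y":0,"z":-0.02,"ax":0,"ay":0,"az":0},
  {"hand":5,"x":0,"y":0,"z":-0.05,"ax":0,"ay":0,"az":0},
  {"hand":5,"x":0,"y":0,"z":-0.085,"ax":0,"ay":0,"az":0},
  {"hand":5,"x":0,"y":0,"z":-0.11,"ax":0,"ay":0,"az":0},
  {"hand":5,"x":0,"y":0,"z":-0.12,"ax":0,"ay":0,"az":0},
  {"hand":5,"x":0,"y":0,"z":-0.12,"ax":0,"ay":0,"az":0},
])

```text
t: 12.1
tool_pos: [0.5907, 0.1969, 0.3887]
orientation: [-3.1, -0.509, -0.002]
force: [-1.3, -0.9, -1.9]
opening: 0.0221
gripper_force: 30.0
```

```bash
python3 - <<'E'
from h import *
s=read_state();r=R.from_rotvec(s['orientation']);print(s['t'],s['tool_pos'],s['force'],s['opening'])
for n in('side','top','wrist'):
    c=camera_params(n);p,d=read_camera(n);np.savez(f"{n}5.npz",p=p,d=d,**c)
    vv,uu=np.mgrid[0:384,0:512];P=depthpts(c,np.c_[uu.ravel(),vv.ravel()],d);T=r.inv().apply(P-s['tool_pos'])
    k=(masks(p)['orange'].ravel()|masks(p)['red'].ravel())&(np.hypot(T[:,0],T[:,1])<.05)&(T[:,2]>.1)&(T[:,2]<.3)
    print(n,k.sum(),'tool-frame min/max',T[k].min(0).round(4) if k.any() else '',T[k].max(0).round(4) if k.any() else '')
    if n=='side':
        g=plane(c,[[0,0]],0) ; 
        q=R.from_rotvec(c['rotation']).inv().apply(s['tool_pos']+r.apply([0,0,.2])-c['position']);u=int(c['cx']+c['fx']*q[0]/-q[2]);v=int(c['cy']-c['fy']*q[1]/-q[2]);print(u,v)
        cv2.imwrite("pics/s5.png",cv2.resize(p[max(v-50,0):v+60,max(u-60,0):u+60],(600,550),interpolation=cv2.INTER_CUBIC))
# target: pre-contact
yaw=np.radians(13.45);h=np.array([-np.cos(yaw),-np.sin(yaw),0]);n=np.cos(np.radians(20))*np.array([0,0,1])+np.sin(np.radians(20))*h
yy=np.array([-h[1],h[0],0]); yy=yy if yy@r.as_matrix()[:,1]>0 else -yy
Rw=R.from_matrix(np.c_[np.cross(yy,-n),yy,-n])
spot=np.array([.5716,-.1462,.069]);print('n',n,'y',yy)
for g in(.04,0.01): print(g,goto(spot+n*(g+.048+.040+.167),Rw))
E
```

```text
12.1 [0.59067065 0.19687253 0.38865493] [-1.26667392 -0.91458182 -1.89062436] 0.022117716509362218
side 0 tool-frame min/max  
231 229
top 0 tool-frame min/max  
wrist 1716 tool-frame min/max [-1.000e-04 -1.170e-02  1.412e-01] [0.0101 0.0107 0.205 ]
n [-0.33263965 -0.07955276  0.93969262] y [ 0.23259672 -0.97257327  0.        ]
0.04 {'t': 12.25, 'shift': array([-0.2276,  0.3099,  0.0404]), 'turn': array([-0.0159,  0.3513,  0.0896]), 'q': array([ 0.24,  0.2 ,  1.45, -0.  ,  1.5 ,  1.48])}
0.01 {'t': 12.25, 'shift': array([-0.2173,  0.3108,  0.0685]), 'turn': array([-0.0159,  0.3513,  0.0896]), 'q': array([ 0.24,  0.2 ,  1.45, -0.  ,  1.5 ,  1.48])}
```

View pics/s5.png

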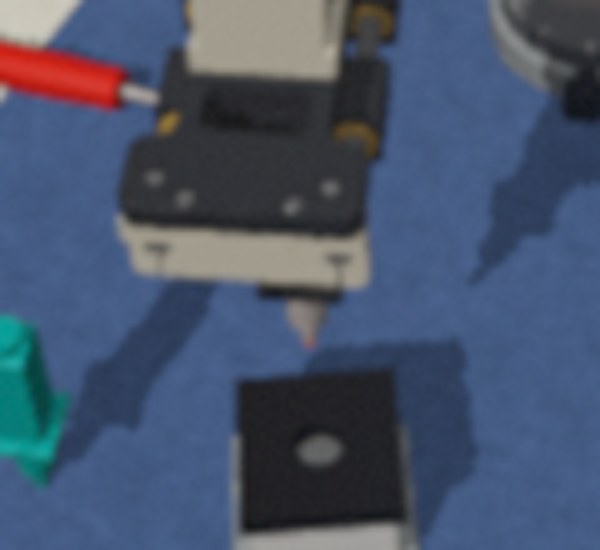

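The probe is held with its tip clear of the stand; the hole is at about (320,450) in the crop and now empty. I'll check its tilt in the hand, then move to 40 mm off the spot.

Request:
carry_out([
  {"hand":5,"x":-0.03,"y":0.04,"z":0,"ax":0,"ay":0.03,"az":0.01},
  {"hand":5,"x":-0.07,"y":0.09,"z":0,"ax":0,"ay":0.1,"az":0.03},
  {"hand":5,"x":-0.11,"y":0.14,"z":0.01,"ax":-0.008,"ay":0.17,"az":0.05},
  {"hand":5,"x":-0.145,"y":0.19,"z":0.02,"ax":-0.01,"ay":0.23,"az":0.07},
  {"hand":5,"x":-0.18,"y":0.24,"z":0.03,"ax":-0.013,"ay":0.29,"az":0.08},
  {"hand":5,"x":-0.21,"y":0.285,"z":0.04,"ax":-0.016,"ay":0.33,"az":0.09},
  {"hand":5,"x":-0.2276,"y":0.31,"z":0.0405,"ax":-0.016,"ay":0.3513,"az":0.09},
  {"hand":5,"x":-0.2276,"y":0.31,"z":0.0405,"ax":-0.016,"ay":0.3513,"az":0.09},
])

```text
t: 13.25
tool_pos: [0.4728, -0.1715, 0.3458]
orientation: [-3.033, -0.351, -0.536]
force: [0.4, 0.2, -1.2]
opening: 0.0218
gripper_force: 30.0
```

Request:
carry_out([
  {"hand":5,"x":0,"y":0,"z":0,"ax":0,"ay":0,"az":0},
  {"hand":5,"x":0,"y":0,"z":0,"ax":0,"ay":0,"az":0},
])

```text
t: 13.5
tool_pos: [0.4743, -0.1686, 0.347]
orientation: [-3.032, -0.359, -0.538]
force: [0.5, 0.7, -1.3]
opening: 0.0219
gripper_force: 30.0
```

```bash
cat > pr.py <<'E'
from h import *
yaw=np.radians(13.45);h=np.array([-np.cos(yaw),-np.sin(yaw),0]);n=np.cos(np.radians(20))*np.array([0,0,1])+np.sin(np.radians(20))*h
yy=np.array([-h[1],h[0],0]);yy*=-1 if yy[1]>0 else 1
Rw=R.from_matrix(np.c_[np.cross(yy,-n),yy,-n]);spot=np.array([.5716,-.1462,.069])
def handle(nm='wrist'):
    s=read_state();r=R.from_rotvec(s['orientation']);c=camera_params(nm);p,d=read_camera(nm)
    vv,uu=np.mgrid[0:384,0:512];T=r.inv().apply(depthpts(c,np.c_[uu.ravel(),vv.ravel()],d)-s['tool_pos'])
    k=masks(p)['orange'].ravel()&(np.hypot(T[:,0],T[:,1])<.05)&(T[:,2]>.1)&(T[:,2]<.3)
    f=k&(T[:,0]>.006)&(abs(T[:,1])<.009)&(T[:,2]>.145)&(T[:,2]<.2);a=np.polyfit(T[f,2]-.167,T[f,0],1)
    return p,T,dict(n=f.sum(),slope_deg=np.degrees(np.arctan(a[0])).round(2),x_face_at_grasp=a[1].round(4),ymid=np.round((np.percentile(T[k,1],2)+np.percentile(T[k,1],98))/2,4))
def force(N=8):
    F=[]
    for _ in range(N): read_camera('top');F.append(read_state()['force'])
    F=np.array(F);return F.mean(0).round(2),(F.std(0)/N**.5).round(2),(F@n).mean().round(2)
E
python3 - <<'E'
from pr import *
p,T,o=handle();print(o);print(force())
s=read_state();print(s['t'],s['tool_pos'],s['q'].round(2))
for g in(.04,.01): print(goto(spot+n*(g+.255),Rw))
c=camera_params('side');p,d=read_camera('side');q=R.from_rotvec(c['rotation']).inv().apply(spot+n*.03-c['position']);u=int(c['cx']+c['fx']*q[0]/-q[2]);v=int(c['cy']-c['fy']*q[1]/-q[2])
cv2.imwrite("pics/s6.png",cv2.resize(p[v-40:v+40,u-45:u+45],(675,600),interpolation=cv2.INTER_CUBIC));print(u,v)
E
```

```text
{'n': np.int64(1051), 'slope_deg': np.float64(0.23), 'x_face_at_grasp': np.float64(0.01), 'ymid': np.float64(-0.0004)}
(array([ 0.15, -0.02, -1.68]), array([0.23, 0.2 , 0.1 ]), np.float64(-1.63))
13.95 [ 0.47402846 -0.16953169  0.34729032] [-0.54 -0.25  1.98  0.26  1.17  0.72]
{'t': 13.95, 'shift': array([-0.0009,  0.    ,  0.0008]), 'turn': array([ 0.0001, -0.0025, -0.    ]), 'q': array([-0.54, -0.25,  1.98,  0.26,  1.17,  0.72])}
{'t': 13.95, 'shift': array([-0.001 , -0.    ,  0.0308]), 'turn': array([ 0.0001, -0.0025, -0.    ]), 'q': array([-0.54, -0.25,  1.98,  0.26,  1.17,  0.72])}
299 158
```

View pics/s6.png

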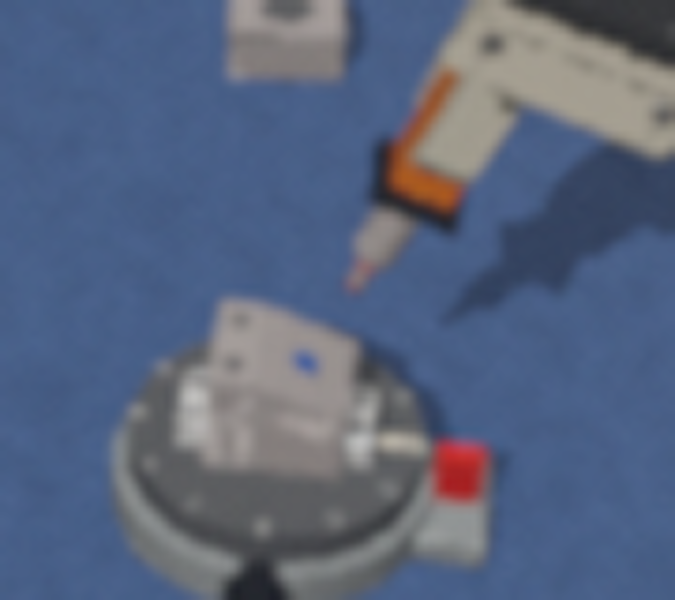

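The side view shows the tip at (352,290), approaching the blue spot at (305,362) along the face normal, with the white line meeting the red pointer. Approach, first to about 3.5 mm nominal compression.

Request:
carry_out([
  {"hand":5,"x":-0.0004,"y":0,"z":0.015,"ax":0,"ay":-0.0025,"az":0},
  {"hand":5,"x":-0.0004,"y":0,"z":0.028,"ax":0,"ay":-0.0025,"az":0},
  {"hand":5,"x":-0.0004,"y":0,"z":0.035,"ax":0,"ay":-0.0025,"az":0},
  {"hand":5,"x":-0.0004,"y":0,"z":0.037,"ax":0,"ay":-0.0025,"az":0},
  {"hand":5,"x":-0.0004,"y":0,"z":0.038,"ax":0,"ay":-0.0025,"az":0},
  {"hand":5,"x":-0.0004,"y":0,"z":0.038,"ax":0,"ay":-0.0025,"az":0},
])

```text
t: 14.75
tool_pos: [0.4864, -0.1668, 0.3118]
orientation: [-3.034, -0.357, -0.536]
force: [0.3, 0.2, -2.0]
opening: 0.022
gripper_force: 30.0
```

```bash
python3 - <<'E'
from pr import *
print(force(),handle()[2]);print(goto(spot+n*.250,Rw))
c=camera_params('side');p,d=read_camera('side');np.savez('s7.npz',p=p)
q=R.from_rotvec(c['rotation']).inv().apply(spot-c['position']);print('spot px',c['cx']+c['fx']*q[0]/-q[2],c['cy']-c['fy']*q[1]/-q[2])
u,v=299,165;cv2.imwrite("pics/s7.png",cv2.resize(p[v-40:v+40,u-45:u+45],(675,600),interpolation=cv2.INTER_CUBIC))
E
```

```text
(array([ 0.13, -0.24, -1.8 ]), array([0.2 , 0.12, 0.15]), np.float64(-1.72)) {'n': np.int64(1050), 'slope_deg': np.float64(0.21), 'x_face_at_grasp': np.float64(0.0099), 'ymid': np.float64(-0.0004)}
{'t': 15.2, 'shift': array([-0.0005, -0.0001,  0.0079]), 'turn': array([ 0.0002, -0.0001, -0.0003]), 'q': array([-0.52, -0.18,  1.99,  0.27,  1.09,  0.72])}
spot px 294.8280277565776 166.0865324494216
```

Request:
carry_out([
  {"hand":5,"x":0,"y":0,"z":0.001,"ax":0,"ay":0,"az":0},
  {"hand":5,"x":0,"y":0,"z":0.002,"ax":0,"ay":0,"az":0},
  {"hand":5,"x":0,"y":0,"z":0.003,"ax":0,"ay":0,"az":0},
  {"hand":5,"x":0,"y":0,"z":0.004,"ax":0,"ay":0,"az":0},
  {"hand":5,"x":0,"y":0,"z":0.005,"ax":0,"ay":0,"az":0},
  {"hand":5,"x":0,"y":0,"z":0.006,"ax":0,"ay":0,"az":0},
  {"hand":5,"x":0,"y":0,"z":0.006,"ax":0,"ay":0,"az":0},
])

```text
t: 16.12
tool_pos: [0.4883, -0.1663, 0.3058]
orientation: [-3.034, -0.357, -0.535]
force: [-0.8, -0.2, 0.3]
opening: 0.022
gripper_force: 30.0
```

```bash
python3 - <<'E'
from pr import *
print(force(12));print(goto(spot+n*.250,Rw))
E
```

```text
(array([-1.09,  0.1 , -0.23]), array([0.16, 0.16, 0.12]), np.float64(0.14))
{'t': 16.725, 'shift': array([-0.0005, -0.0001,  0.0018]), 'turn': array([ 0.0002,  0.    , -0.0003]), 'q': array([-0.51, -0.17,  1.99,  0.27,  1.08,  0.72])}
```

Request:
carry_out([
  {"hand":5,"x":0,"y":0,"z":0.0006,"ax":0,"ay":0,"az":0},
  {"hand":5,"x":0,"y":0,"z":0.0012,"ax":0,"ay":0,"az":0},
  {"hand":5,"x":0,"y":0,"z":0.0012,"ax":0,"ay":0,"az":0},
  {"hand":5,"x":0,"y":0,"z":0.0012,"ax":0,"ay":0,"az":0},
])

```text
t: 17.23
tool_pos: [0.4887, -0.1662, 0.3047]
orientation: [-3.034, -0.357, -0.535]
force: [-0.5, -0.4, 0.2]
opening: 0.0217
gripper_force: 30.0
```

```bash
python3 - <<'E'
from pr import *
print(force(20));print(goto(spot+n*.250,Rw));p,T,o=handle();print(o)
c=camera_params('side');p,d=read_camera('side')
u,v=299,165;a=cv2.resize(p[v-20:v+20,u-25:u+25],(700,560),interpolation=cv2.INTER_CUBIC);cv2.imwrite("pics/s8.png",a)
t,d=read_camera('top');c=camera_params('top');t0=np.load('top0.npz')['p']
for k,(u,v) in dict(jar=(139,186),spare=(399,185),driver=(260,150)).items():
    print(k,cv2.absdiff(t,t0)[v-25:v+25,u-12:u+12].mean().round(1))
E
```

```text
(array([-1.23, -0.03,  0.59]), array([0.12, 0.11, 0.12]), np.float64(0.96))
{'t': 18.225, 'shift': array([-0.0005, -0.0001,  0.0006]), 'turn': array([ 0.0002,  0.    , -0.0003]), 'q': array([-0.51, -0.17,  1.99,  0.27,  1.07,  0.72])}
{'n': np.int64(1053), 'slope_deg': np.float64(0.3), 'x_face_at_grasp': np.float64(0.0099), 'ymid': np.float64(-0.0004)}
jar 3.1
spare 3.3
driver 3.1
```

View pics/s8.png

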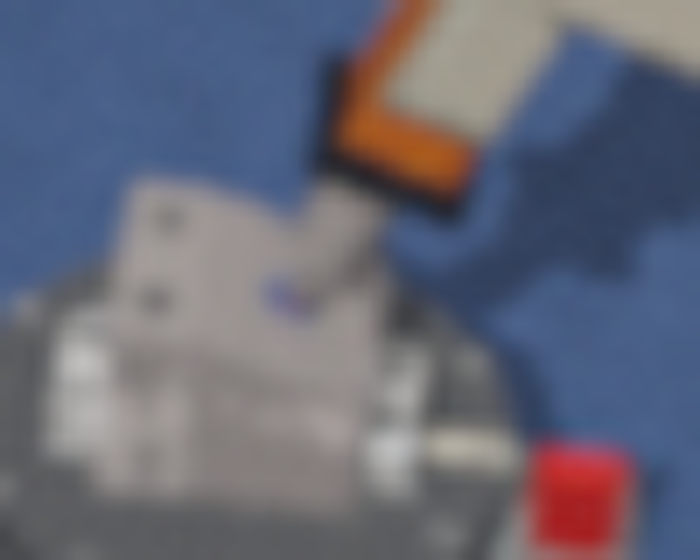

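The tip is on the blue spot at (290,298), the line still meets the red pointer, and the bystanders haven't moved. The force suggests slightly more compression than the geometry does, so I'll average more readings.

```bash
python3 - <<'E'
from pr import *
print(force(30),read_state()['t'])
E
```

```text
(array([-0.84, -0.08,  0.48]), array([0.08, 0.08, 0.07]), np.float64(0.73)) 19.875
```

Request:
carry_out([
  {"hand":5,"x":0,"y":0,"z":-0.002,"ax":0,"ay":0,"az":0},
  {"hand":5,"x":0,"y":0,"z":-0.004,"ax":0,"ay":0,"az":0},
  {"hand":5,"x":0,"y":0,"z":-0.006,"ax":0,"ay":0,"az":0},
  {"hand":5,"x":0,"y":0,"z":-0.008,"ax":0,"ay":0,"az":0},
  {"hand":5,"x":0,"y":0,"z":-0.008,"ax":0,"ay":0,"az":0},
  {"hand":5,"x":0,"y":0,"z":-0.008,"ax":0,"ay":0,"az":0},
])

```text
t: 20.62
tool_pos: [0.486, -0.1668, 0.3121]
orientation: [-3.034, -0.357, -0.535]
force: [-0.5, -0.2, -1.7]
opening: 0.0218
gripper_force: 30.0
```

```bash
python3 - <<'E'
from pr import *
print(force(30),read_state()['t']);print(goto(spot+n*.250,Rw))
E
```

```text
(array([-0.1 , -0.02, -1.61]), array([0.08, 0.1 , 0.1 ]), np.float64(-1.48)) 22.125
{'t': 22.125, 'shift': array([-0.0005, -0.0001,  0.0086]), 'turn': array([ 0.0001,  0.    , -0.0004]), 'q': array([-0.52, -0.18,  1.99,  0.27,  1.09,  0.72])}
```

Combining force (about 5.8 mm) with geometry (about 4.4 mm), the right depth is just short of the earlier press.

Request:
carry_out([
  {"hand":5,"x":0,"y":0,"z":0.002,"ax":0,"ay":0,"az":0},
  {"hand":5,"x":0,"y":0,"z":0.003,"ax":0,"ay":0,"az":0},
  {"hand":5,"x":0,"y":0,"z":0.004,"ax":0,"ay":0,"az":0},
  {"hand":5,"x":0,"y":0,"z":0.0055,"ax":0,"ay":0,"az":0},
  {"hand":5,"x":0,"y":0,"z":0.007,"ax":0,"ay":0,"az":0},
  {"hand":5,"x":0,"y":0,"z":0.0076,"ax":0,"ay":0,"az":0},
  {"hand":5,"x":0,"y":0,"z":0.0076,"ax":0,"ay":0,"az":0},
  {"hand":5,"x":0,"y":0,"z":0.0076,"ax":0,"ay":0,"az":0},
])

```text
t: 23.12
tool_pos: [0.4886, -0.1662, 0.3051]
orientation: [-3.034, -0.357, -0.535]
force: [-1.0, 0.6, -0.2]
opening: 0.0221
gripper_force: 30.0
```

```bash
python3 - <<'E'
from pr import *
f=force(30);g=goto(spot+n*.250,Rw);print(f,g)
if .1<f[2]<1.1 and -.001<g['shift'][2]<.0025: print(robot.close_job())
E
```

```text
(array([-1.17,  0.18,  0.14]), array([0.08, 0.1 , 0.09]), np.float64(0.51)) {'t': 24.625, 'shift': array([-0.0005, -0.0001,  0.001 ]), 'turn': array([ 0.0002,  0.    , -0.0004]), 'q': array([-0.51, -0.17,  1.99,  0.27,  1.07,  0.72])}
the job is handed in; nothing more can be done
None
```

I handed the job in at about 25 s: the index line is within about 0.1° of the red pointer, and the orange probe is held square on the blue spot with the plunger about half way in (measured about 2.1 N); the jar, spare insert and screwdriver did not move.

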